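Run in the polishing lap at an even 20 rpm and stop it at its index

TASK

Run in the hand-cranked polishing lap on the jeweller's bench: by its crank handle alone, bring the lap disc up to 20 turns a minute anticlockwise seen from above (the way the white arrow points), keep it between 17 and 23 turns a minute for 6 seconds without a break and never let it exceed 30, then stop it with the red index mark right in front of the yellow pointer. The crank drags the heavy disc along through a slipping fluid clutch, so watch the disc itself; do not touch the disc or the dresser block riding on it, leave the rest of the bench alone, and at the end let go of the handle and leave everything at rest.

Things in the scene. Friction and masses are not known exactly. Their poses are not given: they have to be found in the camera images.
- lap_base: blue round base of the lap, 330 mm diameter, 42 mm high, fixed to the bench; its place and yaw differ from run to run. Origin: centre of its underside on the bench, on the vertical axis of the lap; z up. The yellow pointer stands on its +x side, the aluminium frame that keeps the dresser block in place on its +y side.
- lap (a joint): angle of the lap disc about its vertical axis relative to the base, rad, growing anticlockwise seen from above without limit (no wrapping). The red mark faces the pointer at 0 and at every whole multiple of 2 pi. 20 turns a minute = 2.09 rad/s, 17 = 1.78, 23 = 2.41, 30 = 3.14. Resisting: bearing 0.01 N m per rad/s plus dry friction under the dresser, about 0.07 N m.
- crank (a joint): angle of the crank arm relative to the disc, rad, anticlockwise positive, no limit; at 0 the arm points to the red mark. The fluid clutch between them gives only a torque proportional to slip: 0.1 N m per rad/s of this joint's velocity (positive drives the disc, negative brakes it; no spring, no lock). Let go, the light crank rides along with the disc.
- lap_axis (a point): centre of the disc's top face, on the lap's vertical axis, 66 mm above the bench. Steel disc of 140 mm radius, 16 mm thick, tan polishing face, nominally 6 kg, inertia 0.059 kg m2; time constant with the clutch about 0.55 s. From run to run its mass varies by some 30 percent, and the dresser's friction from half to twice its nominal value.
- pointer (a point): point at the disc's rim right in front of the fixed yellow pointer, 135 mm from the axis, 66 mm above the bench.
- lap_mark (a point): outer part of the red index mark painted on the disc (a radial bar 34 x 12 mm that reaches the rim), 135 mm from the axis; it turns with the disc. White thin lines stand at the other three quarters.
- handle (a point): crank handle: upright wooden sleeve, 30 mm diameter, 107 to 155 mm above the bench, spinning freely on its pin, so it can be gripped and led round with a fixed tool yaw. This point is on its axis 133 mm above the bench, on a circle of 60 mm radius about the lap axis. The crank arm's top is 104 mm above the bench; nothing else on the lap is higher than 107 mm.
- dresser: red-brown dresser block, 50 x 40 mm, 26 mm tall, nominally 0.11 kg, loose inside the aluminium frame and resting on the disc by its weight; it brakes the disc a little. Origin: centre of its underside.
- frame_mid (a point): middle of the dresser's frame at the height of the disc's top face, 109 mm from the axis. The frame is 65 x 55 mm outside and spans 71 to 91 mm above the bench, on a post outside the disc.
- bowl: brass bowl, 180 mm across and 45 mm high, to the robot's left of the lap. Bystander.
- bottle: clear bottle with a pink cap, 66 mm diameter, 200 mm high, on the far left. Bystander.
- jar: amber glass jar with a steel cap, 60 mm diameter, 60 mm high, on the far right. Bystander.
- graver: hand tool like a screwdriver, 160 mm long, lying to the right of the lap. Bystander.
- pencil: blue pencil, 160 mm long, 8 mm thick, lying on the left. Bystander.
Mind the look-alikes: they are no part of the job. Leave any blue or turquoise look-alike of the dresser alone.

How it is judged (in metres and radians):
On the way:
1. the lap turns anticlockwise at 17 to 23 rpm for 6 s without a break (velocity of joint lap between 1.78 and 2.41 rad/s), for 6 s.
At the end, for the whole second after the job is handed in: The lap stands still (under 0.04 rad/s) with the outer end of its red mark within 18 mm (0.13 rad) of the pointer's point on the rim, the dresser block lies in its frame (within 12 mm of its middle), and the handle is released (horizontal distance between lap_mark and pointer below 0.018 m and velocity of joint lap between -0.04 and 0.04 rad/s and linear speed of dresser below 0.02 m/s and distance between dresser and frame_mid below 0.012 m); the robot touches nothing.
It fails at once if the lap runs faster than 30 rpm, either way (velocity of joint lap above 3.14 rad/s or velocity of joint lap below -3.14 rad/s).
It fails at once if the robot touches the lap disc (contact force between any of the arm, the fingers and lap_c0 above 1 N).
It fails at once if the robot touches the dresser block, or it leaves its frame (contact force between any of the arm, the fingers and dresser above 1 N or distance between dresser and frame_mid above 0.02 m).
It fails at once if the bowl, bottle, jar, graver or pencil is moved by more than 30 mm (distance of any of bowl, bottle, jar, graver, pencil from where it was at the start of the episode above 0.03 m).
It also fails if it takes over 64 s, if anything falls off the work surface, if the arm or the gripper's body presses on something with over 40 N, if the wrist force passes 120 N, or if a joint passes its speed limit or range.

ROBOT

A 6-joint arm with a two-finger parallel gripper is mounted at the origin on the work surface. World frame = base frame: x ahead of the robot, y to its left, z up, the work surface at z = 0. Lengths are in m, angles in degrees, forces in N, time in s.
With the tool pointing down it reaches from about 0.4 to 0.825 m from the base axis. Payload 7 kg.
Tool frame: the origin (TCP) lies midway between the tips of the shut fingers; the grasp point (between the pads) lies 19 mm behind it; z points along the fingers, y is the line along which they close (so a half turn about z gives the same grasp; the last joint's range is limited). The gripper opens to 88 mm and grips with 3 to 60 N. Pads are 19 mm wide; open, the fingers measure 130 mm over their backs; the gripper's body (78 mm by 193 mm) begins 47 mm behind the grasp point.
Start: joints at [86.637, 20.546, 0.682, 0, -70.136, -16.507], TCP at [0.229, 0.635, 0.227] pointing down, gripper open.
Joint ranges: [-176.03, 176.03], [-82.01, 121.73], [-58.28, 71.71], [-173.87, 95.51], [-174.79, -0.11], [-173.66, 173.66]. Speed limits (degrees/s): [136.94, 136.94, 172.46, 180, 180, 180].

INTERFACE

Orientations are given as [roll, pitch, yaw] about the fixed x, y, z axes, in that order (R = Rz(yaw) Ry(pitch) Rx(roll)).
In Python, from plant import get_state, optics, order gives the robot as it stands. The module is installed in compiled form; this text tells all that it offers.
- The arm moves only by the tool send_rows, never from a script. Its argument "moves" is a list of rows, each an object with "slide": the shift along the tool's x, y, z as a fraction of full scale, a list of three; "turn": the turn about the tool's z as a fraction of full scale; "gripper": the opening, from 0 (shut) to 1 (fully open). A call has exactly 5 rows; each row is the pose to reach, as a shift and turn from the pose commanded when the call began, along the tool's axes at that moment; what a row does not reach only later rows make up. Full scale, the value 1, is 150 mm for a shift and 90 degrees for a turn. A row lasts 1/12 s, in which the tool goes at most 41.7 mm and 7.16 degrees, less where a joint would pass 70% of its speed; a pose out of reach is approached as far as the arm can. A call with a number of a shift or a turn outside -1 to 1 is refused whole. A call with a gripper value outside its range is refused whole. The fingers move at their own pace and stop on an object; "newtons" is the grip in N (left out, the last holds). Time passes only in rows, so rows that repeat a pose let the fingers close, or fill a call up. It gives the time, the measured TCP pose, the force, the opening and the grip force at its end, in the units of the state.
- get_state(): the state, without advancing time (a new reading comes with each control period).
- optics.capture(name): name is "scene" or "top" or "wrist"; returns a dict with "img" (400x640x3 uint8, red, green, blue), "intrinsics" (3x3 intrinsics, pixels), "dist" ([k1, k2, p1, p2, k3] as OpenCV has them; the pictures are not rectified), "origin" and "attitude" of the camera in the world. Camera axes: x right, y down, z forward; pixel columns grow to the right and rows downward; lengths in m; the calibration is good to about 2 mm. A picture is of the moment at which its call begins. There is no depth.
- order.close_job(): hands the job in; it is judged then, once.
Trained networks look in the newest picture that a camera, given by its name, has taken for a name from the list of things; names that differ only in an ending like _2 or _b are one class to them, and where a whole thing is asked for, a point or a joint stands for the part that bears it (a point fixed in the world has none). Each returns a list of dicts, best first, with "p" (0 to 1); they miss things now and then, are a little off and sometimes report something else, mostly with a low value. They report only what shows in the picture. A call takes as long as a camera call. They do not tell look-alikes from the thing itself.
- optics.look_for(camera, name): "location" ([x, y, z] in m, in world coordinates, good to about 4 mm: the middle of the surface that is visible of it).
The state is a dict: "time_s": time; "joints": joint angles; "qd": joint speeds; "joint_torque": joint torques, N m; "tcp_pos": TCP position; "eef_rot": TCP orientation; "contact_force": force on the tool from outside, world axes, zero at the start; "moment": the same for the moment, N m; "gripper_width": finger opening in m; "gripper_force": force on a finger pad.
Only numpy, scipy, OpenCV 4.12 (cv2) and the standard library are available. Lean on these libraries where they do the work, as an engineer would, in place of code of your own. Each camera call takes 0.05 s, during which the arm holds its last target. There are 200 camera calls.

## Working session

There is one attempt and no reset: what is moved stays moved. The work goes in short steps, Python scripts to look and compute and a tool call to move; the robot and the scene stay as the last step left them, time stands still between calls to the robot, and variables do not carry over. Pictures are saved under pics/ and viewed, at most 10 in all, crops included, and the job is handed in when it is done.

Besides the shell and the picture viewer there is one more tool, called after "Call:" as name(argument=value, ...), one argument or row to a line, values as JSON. send_rows: Moves the arm, as the interface text tells. Shift numbers are shares of 150 mm and turn numbers shares of 90 degrees, none past 1 either way. Its arguments: {"type":"object","properties":{"moves":{"type":"array"},"newtons":{"type":"number"}},"required":["moves"]}

```bash
mkdir -p pics
cat > h.py <<'E'
import numpy as np, cv2
from plant import get_state, optics, order
def cap(n,f=None):
    c=optics.capture(n)
    if f: cv2.imwrite('pics/'+f,c['img'][:,:,::-1])
    return c
def ray(c,uv):
    p=cv2.undistortPoints(np.array(uv,float).reshape(-1,1,2),np.array(c['intrinsics']),np.array(c['dist'])).reshape(-1,2)
    return np.c_[p,np.ones(len(p))]@np.array(c['attitude']).T if np.shape(c['attitude'])==(3,3) else None
def onz(c,uv,z):
    d=ray(c,uv); o=np.array(c['origin']); return o+d*((z-o[2])/d[:,2])[:,None]
E
python3 - <<'E'
from h import *
s=get_state(); print(s)
for n in ['scene','top']:
    c=cap(n,n+'.png'); print(n,c['origin'],c['attitude'],c['intrinsics'],c['dist'])
    for k in ['lap_base','handle','lap_mark','lap_axis','dresser','pointer','frame_mid']:
        print(k,[(np.round(d['location'],3).tolist(),round(d['p'],2)) for d in optics.look_for(n,k)][:3])
E
```

```text
{'time_s': 0.0, 'joints': array([ 8.66367743e+01,  2.05925536e+01,  6.34212540e-01, -2.15610476e-02,
       -7.01376713e+01, -1.65058891e+01]), 'qd': array([ 0.01043085, -0.04462552, -0.01684301,  0.02054339,  0.00832428,
        0.06021309]), 'joint_torque': array([ 4.28449739e-04, -5.82712626e+01,  2.93059981e+01,  6.99729100e+00,
        7.09085565e-03, -1.57884360e-04]), 'tcp_pos': array([0.22927477, 0.63433526, 0.22560889]), 'eef_rot': array([ 1.79902185e+02, -7.84784236e-03, -1.98764507e+01]), 'contact_force': array([ 0.29401796, -0.05295143, -0.12607774]), 'moment': array([0.01867783, 0.0250474 , 0.01569671]), 'gripper_force': 0.0, 'gripper_width': 0.0877761291731001}
scene [ 1.36566307 -0.63275958  1.23184932] [-137.51552084   -0.52087066   51.23367104] [[511.45396951   0.         325.21053917]
 [  0.         511.45396951 190.86834572]
 [  0.           0.           1.        ]] [-0.16227734  0.          0.          0.          0.        ]
lap_base [([0.554, -0.026, 0.067], 0.75), ([0.549, -0.449, 0.024], 0.19)]
handle [([0.535, 0.057, 0.139], 0.58)]
lap_mark [([0.538, -0.016,
[... 220 characters left out ...]
 -0.026, 0.065], 0.65)]
top [0.37499424 0.02048247 1.32280261] [-171.29989289   -0.64413385  -90.69098141] [[468.72365767   0.         320.23915125]
 [  0.         468.72365767 200.50501005]
 [  0.           0.           1.        ]] [-0.03082387  0.          0.          0.          0.        ]
lap_base [([0.506, -0.002, 0.066], 0.97)]
handle [([0.526, 0.06, 0.156], 0.44), ([0.536, 0.472, 0.018], 0.26)]
lap_mark [([0.518, -0.008, 0.068], 0.59)]
lap_axis [([0.516, -0.002, 0.067], 0.6)]
dresser [([0.519, 0.108, 0.09], 0.87), ([0.652, 0.231, 0.029], 0.86), ([0.559, 0.23, 0.022], 0.77)]
pointer [([0.517, -0.006, 0.07], 0.91), ([0.394, 0.461, 0.006], 0.46)]
frame_mid [([0.512, 0.0, 0.067], 0.68)]
```

View pics/top.png

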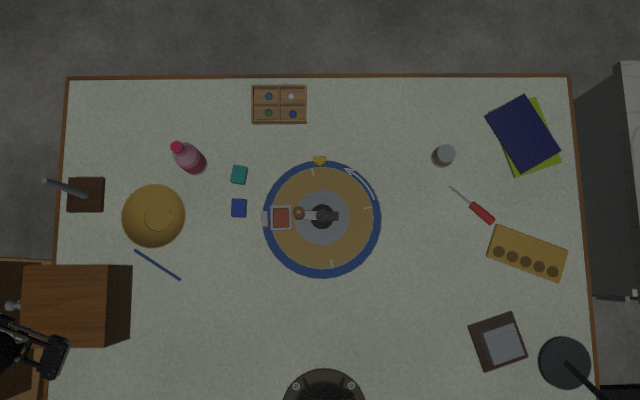

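View pics/scene.png

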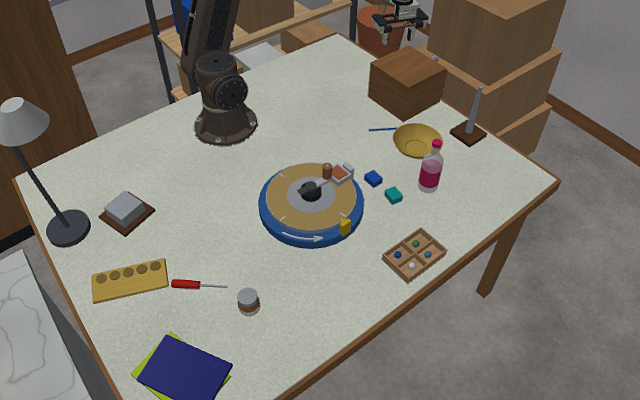

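```bash
cat > h.py <<'E'
import numpy as np, cv2
from scipy.spatial.transform import Rotation as Ro
from plant import get_state, optics, order
def cap(n,f=None):
    c=optics.capture(n); c['R']=Ro.from_euler('xyz',c['attitude'],degrees=True).as_matrix()
    c['t']=get_state()['time_s']
    if f: cv2.imwrite('pics/'+f,c['img'][:,:,::-1])
    return c
def onz(c,uv,z):
    p=cv2.undistortPoints(np.array(uv,float).reshape(-1,1,2),c['intrinsics'],c['dist']).reshape(-1,2)
    d=np.c_[p,np.ones(len(p))]@c['R'].T; o=np.array(c['origin']); return o+d*((z-o[2])/d[:,2])[:,None]
def proj(c,P):
    R=c['R'].T; return cv2.projectPoints(np.array(P,float).reshape(-1,1,3),cv2.Rodrigues(R)[0],-R@np.array(c['origin']),c['intrinsics'],c['dist'])[0].reshape(-1,2)
def warp(c,cx,cy,z,half,n):
    g=np.linspace(-half,half,n); Y,X=np.meshgrid(cx-g,cy-g,indexing='ij') # rows: x decreasing; cols: y decreasing
    P=np.stack([Y,X,np.full_like(X,z)],-1).reshape(-1,3)
    m=proj(c,P).reshape(n,n,2).astype(np.float32)
    return cv2.remap(c['img'],m[...,0],m[...,1],cv2.INTER_LINEAR)
E
python3 - <<'E'
from h import *
W=[]
for n in ['top','scene']:
    c=cap(n); im=warp(c,.51,-.01,.066,.2,560)   # 1.4 px/mm
    W.append(im)
    hsv=cv2.cvtColor(c['img'],cv2.COLOR_RGB2HSV)
    # blue base top ring at z=.042
    m=cv2.inRange(hsv,(100,120,40),(118,255,255)); m=cv2.morphologyEx(m,cv2.MORPH_OPEN,np.ones((2,2)))
    nn,l,st,ce=cv2.connectedComponentsWithStats(m); k=1+np.argmax([ (st[i,4] if abs(ce[i,0]-320)<60 and abs(ce[i,1]-210)<50 else 0) for i in range(1,nn)])
    ys,xs=np.where(l==k); h=cv2.convexHull(np.c_[xs,ys].astype(np.int32)).reshape(-1,2)
    P=onz(c,h,.042)[:,:2]; print(n,st[k],cv2.minEnclosingCircle((P*1000).astype(np.float32)))
    # tan disc outer
    m=cv2.inRange(hsv,(12,70,60),(28,200,255)); nn,l,st,ce=cv2.connectedComponentsWithStats(m); k=1+np.argmax([ (st[i,4] if abs(ce[i,0]-320)<60 and abs(ce[i,1]-210)<50 else 0) for i in range(1,nn)])
    ys,xs=np.where(l==k); h=cv2.convexHull(np.c_[xs,ys].astype(np.int32)).reshape(-1,2)
    P=onz(c,h,.066)[:,:2]; A=np.c_[2*P,np.ones(len(P))]; s=np.linalg.lstsq(A,(P**2).sum(1),rcond=None)[0]; print('disc',s[:2],np.sqrt(s[2]+s[0]**2+s[1]**2))
    print({k:np.round(v['location'],3).tolist() for k in['bottle','bowl','jar','graver','handle'] for v in optics.look_for(n,k)[:1]})
im=np.hstack([cv2.resize(w,(400,400)) for w in W]); cv2.imwrite('pics/w.png',cv2.convertScaleAbs(im[:,:,::-1],alpha=1.4))
E
```

```text
top [ 265  191  117   88 1436] ((518.170654296875, -1.4322128295898438), 161.83372497558594)
disc [0.52286386 0.00074137] 0.13587475507976413
{'bottle': [0.671, 0.349, 0.13], 'bowl': [0.535, 0.473, 0.016], 'jar': [0.695, -0.344, 0.057], 'graver': [0.536, -0.44, 0.021], 'handle': [0.524, 0.063, 0.154]}
scene [ 260  179   88   71 1321] ((541.142822265625, -30.076995849609375), 168.0352020263672)
disc [0.53551712 0.00173625] 0.14359287713827157
{'bottle': [0.703, 0.343, 0.104], 'bowl': [0.507, 0.481, 0.022], 'jar': [0.708, -0.355, 0.06], 'graver': [0.548, -0.452, 0.019], 'handle': [0.533, 0.057, 0.141]}
```

View pics/w.png

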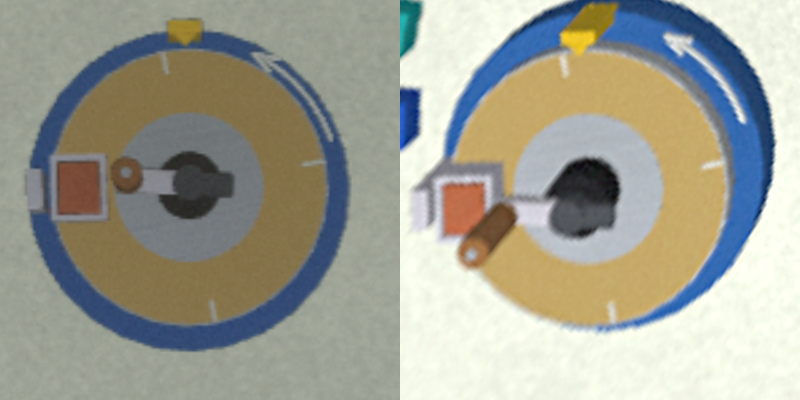

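Call:
send_rows(
  moves=[
    {"slide": [0.158,0.146,0],"turn": -0.05,"gripper": 1},
    {"slide": [0.316,0.293,0],"turn": -0.1,"gripper": 1},
    {"slide": [0.473,0.439,0],"turn": -0.15,"gripper": 1},
    {"slide": [0.631,0.586,0],"turn": -0.2,"gripper": 1},
    {"slide": [0.789,0.732,0],"turn": -0.221,"gripper": 1},
  ],
)

```text
time_s: 1.82
tcp_pos: [0.3039, 0.4899, 0.2266]
eef_rot: [-180.0, -0.0, 0.3]
contact_force: [0.9, 0.5, 0.5]
gripper_width: 0.0876
gripper_force: 0.0
```

Call:
send_rows(
  moves=[
    {"slide": [0.1,0.19,0],"turn": 0,"gripper": 1},
    {"slide": [0.2,0.38,0],"turn": 0,"gripper": 1},
    {"slide": [0.3,0.57,0],"turn": 0,"gripper": 1},
    {"slide": [0.4,0.76,0],"turn": 0,"gripper": 1},
    {"slide": [0.49,0.95,0],"turn": 0,"gripper": 1},
  ],
)

```text
time_s: 2.23
tcp_pos: [0.3776, 0.3474, 0.2269]
eef_rot: [-180.0, -0.0, 0.0]
contact_force: [0.9, 1.2, -0.5]
gripper_width: 0.088
gripper_force: 0.0
```

Call:
send_rows(
  moves=[
    {"slide": [0.1,0.19,0],"turn": 0,"gripper": 1},
    {"slide": [0.2,0.38,0],"turn": 0,"gripper": 1},
    {"slide": [0.3,0.57,0],"turn": 0,"gripper": 1},
    {"slide": [0.4,0.76,0],"turn": 0,"gripper": 1},
    {"slide": [0.49,0.95,0],"turn": 0,"gripper": 1},
  ],
)

```text
time_s: 2.65
tcp_pos: [0.4511, 0.2049, 0.2269]
eef_rot: [-180.0, -0.0, 0.0]
contact_force: [1.0, -0.3, -0.9]
gripper_width: 0.0877
gripper_force: 0.0
```

Call:
send_rows(
  moves=[
    {"slide": [0.1,0.19,0],"turn": 0,"gripper": 1},
    {"slide": [0.2,0.38,0],"turn": 0,"gripper": 1},
    {"slide": [0.3,0.57,0],"turn": 0,"gripper": 1},
    {"slide": [0.4,0.76,0],"turn": 0,"gripper": 1},
    {"slide": [0.49,0.97,0],"turn": 0,"gripper": 1},
  ],
)

```text
time_s: 3.07
tcp_pos: [0.5248, 0.0596, 0.2269]
eef_rot: [-180.0, -0.0, 0.0]
contact_force: [1.1, -0.1, 1.2]
gripper_width: 0.0874
gripper_force: 0.0
```

Call:
send_rows(
  moves=[
    {"slide": [0,0,0.15],"turn": 0,"gripper": 1},
    {"slide": [0,0,0.3],"turn": 0,"gripper": 1},
    {"slide": [0,0,0.45],"turn": 0,"gripper": 1},
    {"slide": [0,0,0.6],"turn": 0,"gripper": 1},
    {"slide": [0,0,0.73],"turn": 0,"gripper": 1},
  ],
  newtons=6,
)

```text
time_s: 3.48
tcp_pos: [0.5238, 0.0605, 0.1159]
eef_rot: [-180.0, 0.0, -0.0]
contact_force: [0.6, -0.4, -0.6]
gripper_width: 0.0877
gripper_force: 0.0
```

Call:
send_rows(
  moves=[
    {"slide": [0,0,0],"turn": 0,"gripper": 0.45},
    {"slide": [0,0,0],"turn": 0,"gripper": 0.45},
    {"slide": [0,0,0],"turn": 0,"gripper": 0.45},
    {"slide": [0,0,0],"turn": 0,"gripper": 0.45},
    {"slide": [0,0,0],"turn": 0,"gripper": 0.45},
  ],
)

```text
time_s: 3.9
tcp_pos: [0.5249, 0.0613, 0.1185]
eef_rot: [-179.9, -0.1, 0.0]
contact_force: [0.6, -0.2, -0.2]
gripper_width: 0.0598
gripper_force: 0.0
```

Run:
```python
from h import *
c=cap('wrist','wr.png'); print([ (np.round(v['location'],4),v['p']) for v in optics.look_for('wrist','handle')])
d=cap('scene'); print([ (np.round(v['location'],4),v['p']) for v in optics.look_for('scene','handle')])
im=warp(c,.5215,.002,.066,.16,400); im2=warp(d,.5215,.002,.066,.16,400)
cv2.imwrite('pics/w2.png',np.hstack([im,im2])[:,:,::-1]); s=get_state(); print(s['tcp_pos'],s['contact_force'],s['gripper_width'])
```

```text
[(array([0.5366, 0.0575, 0.1484]), 0.59)]
[(array([0.5369, 0.0562, 0.1343]), 0.69), (array([ 0.5457, -0.0199,  0.0662]), 0.45)]
[0.52428814 0.06102062 0.11765931] [ 0.00819964 -0.2656392   0.0405418 ] 0.044190746918184205
```

View pics/w2.png

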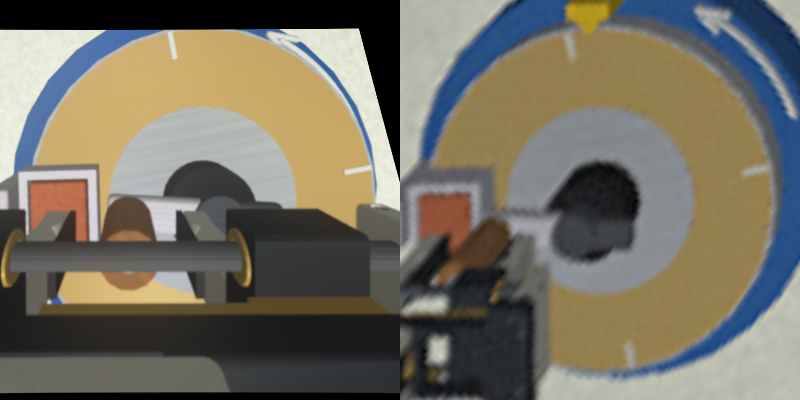

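View pics/wr.png

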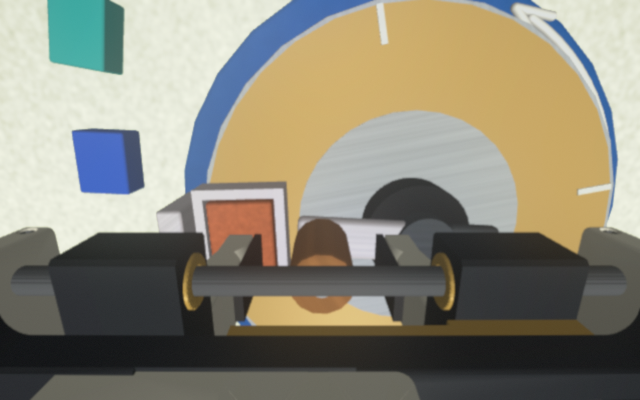

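Call:
send_rows(
  moves=[
    {"slide": [0,0,0.02],"turn": 0,"gripper": 0.2},
    {"slide": [0,0,0.02],"turn": 0,"gripper": 0.2},
    {"slide": [0,0,0.02],"turn": 0,"gripper": 0.2},
    {"slide": [0,0,0.02],"turn": 0,"gripper": 0.2},
    {"slide": [0,0,0.02],"turn": 0,"gripper": 0.2},
  ],
  newtons=6,
)

```text
time_s: 4.52
tcp_pos: [0.5235, 0.0601, 0.1137]
eef_rot: [179.9, 0.1, 0.0]
contact_force: [0.5, -4.9, -1.1]
gripper_width: 0.03
gripper_force: 6.0
```

Run:
```python
from h import *
c=cap('wrist')
for i in range(2):
    s=get_state(); print(s['tcp_pos'],s['contact_force'],s['moment'],s['gripper_width'],s['gripper_force']); cap('scene')
```

```text
[0.52345387 0.06007087 0.11371789] [-0.1606742  -5.87011155 -0.54414725] [-2.00459865  0.05415211  0.05610435] 0.029855617034595952 5.998426415026188
[0.52345852 0.06009454 0.11372611] [ 0.36184625 -5.09091549 -0.70961383] [-2.00396005  0.06551263  0.03527482] 0.030124238501354882 5.998502857983112
```

Call:
send_rows(
  moves=[
    {"slide": [0,0.01,0],"turn": 0,"gripper": 0.2},
    {"slide": [0,0.01,0],"turn": 0,"gripper": 0.2},
    {"slide": [0,0.01,0],"turn": 0,"gripper": 0.2},
    {"slide": [0,0.01,0],"turn": 0,"gripper": 0.2},
    {"slide": [0,0.01,0],"turn": 0,"gripper": 0.2},
  ],
)

```text
time_s: 5.08
tcp_pos: [0.5241, 0.0598, 0.1139]
eef_rot: [-180.0, -0.0, 0.0]
contact_force: [0.6, 3.0, -3.8]
gripper_width: 0.0299
gripper_force: 6.0
```

Run:
```python
from h import *
c=cap('wrist')
s=get_state(); print(s['tcp_pos'],s['contact_force'],s['moment'],s['gripper_width'],s['gripper_force'])
```

```text
[0.5240705  0.05977154 0.11387184] [ 0.92387073  2.9385606  -4.87127587] [ 1.13826589 -0.02979805 -0.00548158] 0.029616711401139025 5.999523997306824
```

```bash
cat > ang.py <<'E'
from h import *
C=(.5215,0.0); A=np.radians(np.arange(0,360,.5))
def polar(c):
    r=np.arange(.118,.135,.002); T,Rr=np.meshgrid(A,r)
    P=np.stack([C[0]+Rr*np.cos(T),C[1]+Rr*np.sin(T),np.full_like(T,.066)],-1)
    m=proj(c,P.reshape(-1,3)).reshape(len(r),len(A),2).astype(np.float32)
    inside=((m[...,0]>2)&(m[...,0]<637)&(m[...,1]>2)&(m[...,1]<397)).all(0)
    im=cv2.remap(c['img'],m[...,0],m[...,1],cv2.INTER_LINEAR).astype(float)
    return im,inside
def lap(c):
    im,ins=polar(c); R,G,B=im[...,0]+1,im[...,1]+1,im[...,2]+1
    tan=((B/R<.72)&(G/R>.6)&(G/R<.9)&(R>60)).mean(0)*ins
    br,gr=(B/R).mean(0),(G/R).mean(0)
    sh=lambda a,d: np.roll(a,-int(d*2))
    def feat(a,w):   # centre minus sides, valid when both sides tan
        s=[sh(a,d) for d in(-w-1,-w,w,w+1)]; v=np.min([sh(tan,d) for d in(-w-1,-w,w,w+1)],0)>.8
        return (a-np.mean(s,0)),v
    fw,vw=feat(br,4); fr,vr=feat(gr,6)
    fw=cv2.blur(np.clip(fw,-.1,.4)[None],(3,1))[0]*vw; fr=np.clip(-cv2.blur(fr[None],(7,1))[0],-.1,.4)*vr
    S=sum(sh(fw,d) for d in(90,180,270))+1.5*fr
    vis=(sum(sh(vw*1,d) for d in(90,180,270)),vr*1)
    out=[]; s=S.copy()
    for _ in range(3):
        k=int(s.argmax()); k3=np.arange(k-3,k+4)%720; w=np.clip(S[k3],0,None); off=(w*np.arange(-3,4)).sum()/max(w.sum(),1e-6)
        out.append((round((k+off)*.5,1),round(S[k],2),int(vis[0][k]),int(vis[1][k])))
        s[np.arange(k-12,k+13)%720]=-9
    return out
def snap(n='scene'):
    t=get_state()['time_s']; c=cap(n); np.savez(f'pics/s{t:.2f}.npz',**{k:c[k] for k in c})
    print(f't={t:.3f}',n,lap(c),'tcp',np.round(get_state()['tcp_pos'],4),np.round(get_state()['contact_force'],1))
if __name__=='__main__':
    import sys; snap(*sys.argv[1:])
E
cat > gen.py <<'E'
import sys,json,numpy as np
# args: start angle, then calls: 5 comma separated advances or one number (deg per call)
p0=np.array(json.loads(sys.argv[1])); th=float(sys.argv[2])   # p0: commanded position rel. centre /150 mm
for a in sys.argv[3:]:
    d=[float(v) for v in a.split(',')]; d=d*5 if len(d)==1 else d
    rows=[]
    for k in d:
        th+=k; p=.4*np.array([np.cos(np.radians(th)),np.sin(np.radians(th))]); q=np.round(p-p0,3); rows.append([float(q[0]),float(-q[1])])
    p0=p0+q; print(rows, round(th,1))
print(p0.tolist())
E
for n in scene top wrist; do python3 ang.py $n; done
python3 gen.py "[0.0167,0.395]" 87.6 4,8,11,14.4,15 14.4 14.4 14.4 14.4 14.4 14.4 14.4
```

```text
t=5.133 scene [(np.float64(101.0), np.float64(1.02), 3, 0), (np.float64(191.5), np.float64(0.62), 2, 1), (np.float64(10.5), np.float64(0.61), 2, 1)] tcp [0.5241 0.0598 0.1139] [-0.   3.4 -4.6]
t=5.183 top [(np.float64(11.3), np.float64(0.63), 2, 0), (np.float64(101.3), np.float64(0.63), 2, 0), (np.float64(192.0), np.float64(0.25), 1, 1)] tcp [0.5241 0.0598 0.1139] [ 0.4  2.9 -4.6]
t=5.233 wrist [(np.float64(101.4), np.float64(0.43), 2, 0), (np.float64(191.4), np.float64(0.43), 2, 0), (np.float64(11.0), np.float64(0.4), 1, 0)] tcp [0.5241 0.0598 0.1139] [ 0.1  3.9 -5.7]
[[-0.028, -0.005], [-0.083, 0.001], [-0.157, 0.021], [-0.246, 0.067], [-0.323, 0.138]] 140.0
[[-0.054, 0.084], [-0.086, 0.179], [-0.093, 0.279], [-0.075, 0.378], [-0.033, 0.469]] 212.0
[[0.063, 0.078], [0.144, 0.137], [0.237, 0.175], [0.337, 0.188], [0.436, 0.176]] 284.0
[[0.094, -0.036], [0.175, -0.095], [0.24, -0.171], [0.283, -0.262], [0.302, -0.36]] 356.0
[[-0.005, -0.1], [-0.036, -0.196], [-0.089, -0.281], [-0.161, -0.35], [-0.249, -0.399]] 428.0
[[-0.097, -0.025], [-0.197, -0.026], [-0.294, -0.002], [-0.383, 0.046], [-0.456, 0.114]] 500.0
[[-0.054, 0.084], [-0.086, 0.179], [-0.093, 0.279], [-0.075, 0.378], [-0.033, 0.469]] 572.0
[[0.063, 0.078], [0.144, 0.137], [0.237, 0.175], [0.337, 0.188], [0.436, 0.176]] 644.0
[0.09669999999999995, -0.3879999999999999]
```

Call:
send_rows(
  moves=[
    {"slide": [-0.028,-0.005,0],"turn": 0,"gripper": 0.2},
    {"slide": [-0.083,0.001,0],"turn": 0,"gripper": 0.2},
    {"slide": [-0.157,0.021,0],"turn": 0,"gripper": 0.2},
    {"slide": [-0.246,0.067,0],"turn": 0,"gripper": 0.2},
    {"slide": [-0.323,0.138,0],"turn": 0,"gripper": 0.2},
  ],
  newtons=15,
)

```text
time_s: 5.7
tcp_pos: [0.4747, 0.0389, 0.1139]
eef_rot: [-180.0, -0.0, 0.1]
contact_force: [8.7, -2.6, -10.6]
gripper_width: 0.0301
gripper_force: 15.0
```

Call:
send_rows(
  moves=[
    {"slide": [-0.054,0.084,0],"turn": 0,"gripper": 0.2},
    {"slide": [-0.086,0.179,0],"turn": 0,"gripper": 0.2},
    {"slide": [-0.093,0.279,0],"turn": 0,"gripper": 0.2},
    {"slide": [-0.075,0.378,0],"turn": 0,"gripper": 0.2},
    {"slide": [-0.033,0.469,0],"turn": 0,"gripper": 0.2},
  ],
)

```text
time_s: 6.12
tcp_pos: [0.47, -0.0326, 0.114]
eef_rot: [-179.9, -0.0, 0.0]
contact_force: [7.1, 7.9, -13.6]
gripper_width: 0.0299
gripper_force: 15.0
```

```bash
python3 ang.py
```

```text
t=6.117 scene [(np.float64(135.5), np.float64(1.51), 3, 1), (np.float64(226.5), np.float64(0.6), 2, 1), (np.float64(45.7), np.float64(0.55), 2, 1)] tcp [ 0.4711 -0.0341  0.1139] [  6.6  -3.  -10. ]
```

Call:
send_rows(
  moves=[
    {"slide": [0.063,0.078,0],"turn": 0,"gripper": 0.2},
    {"slide": [0.144,0.137,0],"turn": 0,"gripper": 0.2},
    {"slide": [0.237,0.175,0],"turn": 0,"gripper": 0.2},
    {"slide": [0.337,0.188,0],"turn": 0,"gripper": 0.2},
    {"slide": [0.436,0.176,0],"turn": 0,"gripper": 0.2},
  ],
)

```text
time_s: 6.58
tcp_pos: [0.5351, -0.0587, 0.1138]
eef_rot: [-179.9, 0.1, -0.1]
contact_force: [-6.3, 15.3, -0.5]
gripper_width: 0.0296
gripper_force: 15.0
```

```bash
python3 ang.py
```

```text
t=6.583 scene [(np.float64(83.0), np.float64(0.72), 2, 0), (np.float64(173.0), np.float64(0.72), 2, 0), (np.float64(263.8), np.float64(0.27), 1, 1)] tcp [ 0.5381 -0.0577  0.1139] [ 4.1 10.6 -5.8]
```

Call:
send_rows(
  moves=[
    {"slide": [0.094,-0.036,0],"turn": 0,"gripper": 0.2},
    {"slide": [0.175,-0.095,0],"turn": 0,"gripper": 0.2},
    {"slide": [0.24,-0.171,0],"turn": 0,"gripper": 0.2},
    {"slide": [0.283,-0.262,0],"turn": 0,"gripper": 0.2},
    {"slide": [0.302,-0.36,0],"turn": 0,"gripper": 0.2},
  ],
)

```text
time_s: 7.05
tcp_pos: [0.5807, -0.0044, 0.1138]
eef_rot: [179.9, 0.1, -0.0]
contact_force: [-7.3, -1.8, 0.5]
gripper_width: 0.03
gripper_force: 15.0
```

```bash
python3 ang.py
```

```text
t=7.050 scene [(np.float64(215.8), np.float64(0.95), 2, 1), (np.float64(125.1), np.float64(0.75), 2, 0), (np.float64(34.8), np.float64(0.24), 1, 1)] tcp [ 0.5808 -0.002   0.1138] [-5.2  4.   2.9]
```

```bash
cat > fit.py <<'E'
import numpy as np
from scipy.optimize import least_squares
# segments: (duration, crank rate rad/s)
def segs(spec):
    out=[]
    for s in spec:
        if s=='p': out.append((.05,0.))
        else: out+= [(1/12,np.radians(v)*12) for v in (s if isinstance(s,(list,tuple)) else [s]*5)]
    return out
def sim(spec,I,T,w0=0.,f0=0.,dt=1/240):
    t=0;w=w0;f=f0;L=[(0,f0,w0)]
    for d,O in segs(spec):
        for _ in range(round(d/dt)):
            a=(.1*(O-w)-.01*w-(T if w>1e-3 or .1*O>T else 0))/I; w=max(w+a*dt,0) ; f+=w*dt; t+=dt
        L.append((t,f,w))
    return np.array(L)
def fit(spec,ts,fs):
    # ts rel start, fs rad relative start
    g=lambda p: np.interp(ts,*sim(spec,p[0]*.059,p[1]*.07)[:,:2].T)-fs
    r=least_squares(g,[1,1]); p=r.x; return p[0]*.059,p[1]*.07,r.fun
E
python3 - <<'E'
from fit import *
spec=[[4,8,11,14.4,15],14.4,'p',14.4,'p',14.4]
ts=np.array([6.117,6.583,7.05])-5.283; fs=np.radians(np.array([135.5,173,215.8])-101)
I,T,e=fit(spec,ts,fs); print(I,T,e); L=sim(spec,I,T); print(L[-1])
for adv in(14.4,15,16,17,18):
    O=np.radians(adv)*12; print(adv,(.1*O-T)/.11,'with pauses',(.1*O*.4167/.4667-T)/.11)
E
```

```text
0.05649533158303836 0.08649151670793294 [-0.00855944  0.00933457 -0.00324178]
[1.76666667 2.00039621 1.71246665]
14.4 1.9554670730607935 with pauses 1.6617287413072628
15 2.0697068059186035 with pauses 1.763729377008676
16 2.2601063606816214 with pauses 1.9337304365110315
17 2.4505059154446394 with pauses 2.103731496013388
18 2.6409054702076573 with pauses 2.273732555515744
```

```bash
python3 gen.py "[0.0167,0.395]" 87.6 4,8,11,14.4,15 14.4 14.4 14.4 16 16 15.5 15.5 15.5 15.5 15.5 | tail -8
```

```text
[[-0.007, -0.111], [-0.046, -0.216], [-0.111, -0.306], [-0.199, -0.374], [-0.302, -0.416]] 436.0
[[-0.111, -0.012], [-0.22, 0.008], [-0.32, 0.056], [-0.403, 0.131], [-0.462, 0.225]] 516.0
[[-0.03, 0.104], [-0.032, 0.212], [-0.004, 0.316], [0.05, 0.409], [0.127, 0.485]] 593.5
[[0.095, 0.051], [0.2, 0.076], [0.308, 0.072], [0.411, 0.039], [0.501, -0.02]] 671.0
[[0.071, -0.081], [0.118, -0.178], [0.137, -0.285], [0.127, -0.392], [0.089, -0.493]] 748.5
[[-0.064, -0.087], [-0.149, -0.154], [-0.248, -0.195], [-0.355, -0.209], [-0.462, -0.194]] 826.0
[[-0.099, 0.044], [-0.182, 0.112], [-0.245, 0.2], [-0.281, 0.302], [-0.289, 0.409]] 903.5
[-0.3993000000000001, -0.02399999999999991]
```

Call:
send_rows(
  moves=[
    {"slide": [-0.007,-0.111,0],"turn": 0,"gripper": 0.2},
    {"slide": [-0.046,-0.216,0],"turn": 0,"gripper": 0.2},
    {"slide": [-0.111,-0.306,0],"turn": 0,"gripper": 0.2},
    {"slide": [-0.199,-0.374,0],"turn": 0,"gripper": 0.2},
    {"slide": [-0.302,-0.416,0],"turn": 0,"gripper": 0.2},
  ],
)

```text
time_s: 7.52
tcp_pos: [0.5354, 0.0584, 0.1139]
eef_rot: [179.9, 0.0, 0.1]
contact_force: [0.4, -10.4, -4.2]
gripper_width: 0.03
gripper_force: 15.0
```

Call:
send_rows(
  moves=[
    {"slide": [-0.111,-0.012,0],"turn": 0,"gripper": 0.2},
    {"slide": [-0.22,0.008,0],"turn": 0,"gripper": 0.2},
    {"slide": [-0.32,0.056,0],"turn": 0,"gripper": 0.2},
    {"slide": [-0.403,0.131,0],"turn": 0,"gripper": 0.2},
    {"slide": [-0.462,0.225,0],"turn": 0,"gripper": 0.2},
  ],
)

```text
time_s: 7.93
tcp_pos: [0.466, 0.0251, 0.114]
eef_rot: [-179.9, -0.1, 0.1]
contact_force: [5.9, -1.7, -9.2]
gripper_width: 0.0293
gripper_force: 15.0
```

```bash
python3 ang.py
```

```text
t=7.933 scene [(np.float64(313.1), np.float64(1.25), 2, 1), (np.float64(133.0), np.float64(0.65), 2, 0), (np.float64(223.8), np.float64(0.26), 1, 1)] tcp [0.465  0.0227 0.1141] [  0.8  -6.2 -11.2]
```

Call:
send_rows(
  moves=[
    {"slide": [-0.03,0.104,0],"turn": 0,"gripper": 0.2},
    {"slide": [-0.032,0.212,0],"turn": 0,"gripper": 0.2},
    {"slide": [-0.004,0.316,0],"turn": 0,"gripper": 0.2},
    {"slide": [0.05,0.409,0],"turn": 0,"gripper": 0.2},
    {"slide": [0.127,0.485,0],"turn": 0,"gripper": 0.2},
  ],
)

```text
time_s: 8.4
tcp_pos: [0.4856, -0.0489, 0.1141]
eef_rot: [-180.0, -0.0, 0.0]
contact_force: [1.9, 8.1, -8.8]
gripper_width: 0.0296
gripper_force: 15.0
```

Call:
send_rows(
  moves=[
    {"slide": [0.095,0.051,0],"turn": 0,"gripper": 0.2},
    {"slide": [0.2,0.076,0],"turn": 0,"gripper": 0.2},
    {"slide": [0.308,0.072,0],"turn": 0,"gripper": 0.2},
    {"slide": [0.411,0.039,0],"turn": 0,"gripper": 0.2},
    {"slide": [0.501,-0.02,0],"turn": 0,"gripper": 0.2},
  ],
)

```text
time_s: 8.82
tcp_pos: [0.5609, -0.0451, 0.114]
eef_rot: [-180.0, 0.1, -0.1]
contact_force: [-9.7, 10.5, 3.7]
gripper_width: 0.0297
gripper_force: 15.0
```

```bash
python3 ang.py
```

```text
t=8.817 scene [(np.float64(56.4), np.float64(0.69), 2, 0), (np.float64(146.4), np.float64(0.69), 2, 0), (np.float64(237.0), np.float64(0.28), 1, 1)] tcp [ 0.563  -0.0432  0.114 ] [-2.7 13.   2.8]
```

```bash
cat > f2.py <<'E'
from fit import *
spec=[[4,8,11,14.4,15],14.4,'p',14.4,'p',14.4,'p',16,16,'p',15.5,15.5]
ts=np.array([6.117,6.583,7.05,7.933,8.817])-5.283; fs=np.radians(np.array([135.5,173,215.8,313.1,416.4])-101)
E
python3 - <<'E'
from f2 import *
I,T,e=fit(spec,ts,fs); print(I,T,e); L=sim(spec,I,T); print(L[-1])
for adv in(15.5,15.2,15.): 
    L2=sim(['p']+[adv]*15,I,T,L[-1,2]); print(adv,L2[:,2].round(2)[[1,6,11,16,-1]])
E
python3 gen.py "[0.0167,0.395]" 87.6 4,8,11,14.4,15 14.4 14.4 14.4 16 16 15.5 15.5 15.5 15.5 15.5 15.5 15.5 15.5 15.5 15.5 15.5 15.5 15.5 15.5 15.5 15.5| tail -15
```

```text
0.061085867897499695 0.07978321809390398 [-0.01610092  0.0075193   0.01124306 -0.00965629  0.00230656]
[3.53333333 5.50707502 2.15324819]
15.5 [1.9  2.07 2.15 2.19 2.23]
15.2 [1.9  2.04 2.11 2.14 2.17]
15.0 [1.9  2.02 2.08 2.11 2.13]
[[0.071, -0.081], [0.118, -0.178], [0.137, -0.285], [0.127, -0.392], [0.089, -0.493]] 748.5
[[-0.064, -0.087], [-0.149, -0.154], [-0.248, -0.195], [-0.355, -0.209], [-0.462, -0.194]] 826.0
[[-0.099, 0.044], [-0.182, 0.112], [-0.245, 0.2], [-0.281, 0.302], [-0.289, 0.409]] 903.5
[[0.021, 0.106], [0.07, 0.203], [0.142, 0.282], [0.233, 0.34], [0.337, 0.371]] 981.0
[[0.108, 0.002], [0.212, -0.024], [0.306, -0.078], [0.382, -0.154], [0.434, -0.248]] 1058.5
[[0.026, -0.105], [0.023, -0.213], [-0.009, -0.316], [-0.068, -0.407], [-0.148, -0.479]] 1136.0
[[-0.097, -0.047], [-0.203, -0.067], [-0.31, -0.059], [-0.411, -0.021], [-0.499, 0.042]] 1213.5
[[-0.068, 0.084], [-0.11, 0.183], [-0.125, 0.29], [-0.11, 0.397], [-0.068, 0.496]] 1291.0
[[0.068, 0.084], [0.156, 0.147], [0.257, 0.185], [0.364, 0.193], [0.47, 0.173]] 1368.5
[[0.097, -0.047], [0.177, -0.119], [0.236, -0.21], [0.268, -0.313], [0.271, -0.421]] 1446.0
[[-0.026, -0.105], [-0.078, -0.199], [-0.154, -0.275], [-0.248, -0.329], [-0.352, -0.355]] 1523.5
[[-0.108, 0.002], [-0.212, 0.033], [-0.303, 0.091], [-0.375, 0.17], [-0.424, 0.267]] 1601.0
[[-0.021, 0.106], [-0.013, 0.213], [0.023, 0.315], [0.086, 0.403], [0.169, 0.471]] 1678.5
[[0.099, 0.044], [0.206, 0.059], [0.313, 0.045], [0.412, 0.004], [0.497, -0.063]] 1756.0
[0.28769999999999996, -0.2779999999999999]
```

Call:
send_rows(
  moves=[
    {"slide": [0.071,-0.081,0],"turn": 0,"gripper": 0.2},
    {"slide": [0.118,-0.178,0],"turn": 0,"gripper": 0.2},
    {"slide": [0.137,-0.285,0],"turn": 0,"gripper": 0.2},
    {"slide": [0.127,-0.392,0],"turn": 0,"gripper": 0.2},
    {"slide": [0.089,-0.493,0],"turn": 0,"gripper": 0.2},
  ],
)

```text
time_s: 9.28
tcp_pos: [0.5738, 0.0286, 0.114]
eef_rot: [179.9, 0.1, 0.0]
contact_force: [-6.7, -4.7, 1.1]
gripper_width: 0.0298
gripper_force: 15.0
```

Call:
send_rows(
  moves=[
    {"slide": [-0.064,-0.087,0],"turn": 0,"gripper": 0.2},
    {"slide": [-0.149,-0.154,0],"turn": 0,"gripper": 0.2},
    {"slide": [-0.248,-0.195,0],"turn": 0,"gripper": 0.2},
    {"slide": [-0.355,-0.209,0],"turn": 0,"gripper": 0.2},
    {"slide": [-0.462,-0.194,0],"turn": 0,"gripper": 0.2},
  ],
)

```text
time_s: 9.7
tcp_pos: [0.5051, 0.0581, 0.1141]
eef_rot: [179.9, -0.1, 0.1]
contact_force: [5.0, -9.8, -6.6]
gripper_width: 0.0299
gripper_force: 15.0
```

Call:
send_rows(
  moves=[
    {"slide": [-0.099,0.044,0],"turn": 0,"gripper": 0.2},
    {"slide": [-0.182,0.112,0],"turn": 0,"gripper": 0.2},
    {"slide": [-0.245,0.2,0],"turn": 0,"gripper": 0.2},
    {"slide": [-0.281,0.302,0],"turn": 0,"gripper": 0.2},
    {"slide": [-0.289,0.409,0],"turn": 0,"gripper": 0.2},
  ],
)

```text
time_s: 10.12
tcp_pos: [0.4609, -0.0039, 0.1142]
eef_rot: [-180.0, -0.0, 0.1]
contact_force: [4.1, 2.3, -10.2]
gripper_width: 0.0296
gripper_force: 15.0
```

```bash
python3 ang.py
```

```text
t=10.117 scene [(np.float64(214.0), np.float64(1.07), 3, 0), (np.float64(124.0), np.float64(0.75), 2, 0), (np.float64(33.7), np.float64(0.6), 2, 1)] tcp [ 0.4612 -0.0058  0.1142] [-0.8 -5.6 -9.1]
```

Call:
send_rows(
  moves=[
    {"slide": [0.021,0.106,0],"turn": 0,"gripper": 0.2},
    {"slide": [0.07,0.203,0],"turn": 0,"gripper": 0.2},
    {"slide": [0.142,0.282,0],"turn": 0,"gripper": 0.2},
    {"slide": [0.233,0.34,0],"turn": 0,"gripper": 0.2},
    {"slide": [0.337,0.371,0],"turn": 0,"gripper": 0.2},
  ],
)

```text
time_s: 10.58
tcp_pos: [0.5127, -0.0598, 0.1141]
eef_rot: [-179.9, -0.0, -0.0]
contact_force: [-0.8, 13.7, -4.2]
gripper_width: 0.0299
gripper_force: 15.0
```

Call:
send_rows(
  moves=[
    {"slide": [0.108,0.002,0],"turn": 0,"gripper": 0.2},
    {"slide": [0.212,-0.024,0],"turn": 0,"gripper": 0.2},
    {"slide": [0.306,-0.078,0],"turn": 0,"gripper": 0.2},
    {"slide": [0.382,-0.154,0],"turn": 0,"gripper": 0.2},
    {"slide": [0.434,-0.248,0],"turn": 0,"gripper": 0.2},
  ],
)

```text
time_s: 11.0
tcp_pos: [0.5769, -0.0222, 0.114]
eef_rot: [180.0, 0.2, -0.0]
contact_force: [-10.2, 3.3, 3.3]
gripper_width: 0.0294
gripper_force: 15.0
```

```bash
python3 ang.py
```

```text
t=11.000 scene [(np.float64(316.7), np.float64(1.26), 2, 1), (np.float64(136.6), np.float64(0.66), 2, 0), (np.float64(227.7), np.float64(0.29), 1, 1)] tcp [ 0.5777 -0.02    0.1139] [-7.8  7.9  5.4]
```

Call:
send_rows(
  moves=[
    {"slide": [0.026,-0.105,0],"turn": 0,"gripper": 0.2},
    {"slide": [0.023,-0.213,0],"turn": 0,"gripper": 0.2},
    {"slide": [-0.009,-0.316,0],"turn": 0,"gripper": 0.2},
    {"slide": [-0.068,-0.407,0],"turn": 0,"gripper": 0.2},
    {"slide": [-0.148,-0.479,0],"turn": 0,"gripper": 0.2},
  ],
)

```text
time_s: 11.47
tcp_pos: [0.5552, 0.0495, 0.1141]
eef_rot: [179.9, 0.0, 0.0]
contact_force: [-1.7, -6.1, -1.5]
gripper_width: 0.0297
gripper_force: 15.0
```

Call:
send_rows(
  moves=[
    {"slide": [-0.097,-0.047,0],"turn": 0,"gripper": 0.2},
    {"slide": [-0.203,-0.067,0],"turn": 0,"gripper": 0.2},
    {"slide": [-0.31,-0.059,0],"turn": 0,"gripper": 0.2},
    {"slide": [-0.411,-0.021,0],"turn": 0,"gripper": 0.2},
    {"slide": [-0.499,0.042,0],"turn": 0,"gripper": 0.2},
  ],
)

```text
time_s: 11.88
tcp_pos: [0.4802, 0.0441, 0.1141]
eef_rot: [-180.0, -0.1, 0.1]
contact_force: [4.7, -2.3, -7.5]
gripper_width: 0.0294
gripper_force: 15.0
```

Call:
send_rows(
  moves=[
    {"slide": [-0.068,0.084,0],"turn": 0,"gripper": 0.2},
    {"slide": [-0.11,0.183,0],"turn": 0,"gripper": 0.2},
    {"slide": [-0.125,0.29,0],"turn": 0,"gripper": 0.2},
    {"slide": [-0.11,0.397,0],"turn": 0,"gripper": 0.2},
    {"slide": [-0.068,0.496,0],"turn": 0,"gripper": 0.2},
  ],
)

```text
time_s: 12.3
tcp_pos: [0.47, -0.0321, 0.1142]
eef_rot: [-180.0, -0.1, 0.0]
contact_force: [4.6, 5.5, -11.2]
gripper_width: 0.0297
gripper_force: 15.0
```

```bash
python3 ang.py
```

```text
t=12.300 scene [(np.float64(113.9), np.float64(0.74), 2, 0), (np.float64(203.8), np.float64(0.74), 2, 0), (np.float64(294.4), np.float64(0.26), 1, 1)] tcp [ 0.4712 -0.0337  0.1141] [ 3.4 -4.5 -7. ]
```

Call:
send_rows(
  moves=[
    {"slide": [0.068,0.084,0],"turn": 0,"gripper": 0.2},
    {"slide": [0.156,0.147,0],"turn": 0,"gripper": 0.2},
    {"slide": [0.257,0.185,0],"turn": 0,"gripper": 0.2},
    {"slide": [0.364,0.193,0],"turn": 0,"gripper": 0.2},
    {"slide": [0.47,0.173,0],"turn": 0,"gripper": 0.2},
  ],
)

```text
time_s: 12.77
tcp_pos: [0.5411, -0.0571, 0.114]
eef_rot: [-179.9, 0.0, -0.1]
contact_force: [-7.9, 17.6, 2.2]
gripper_width: 0.0295
gripper_force: 15.0
```

Call:
send_rows(
  moves=[
    {"slide": [0.097,-0.047,0],"turn": 0,"gripper": 0.2},
    {"slide": [0.177,-0.119,0],"turn": 0,"gripper": 0.2},
    {"slide": [0.236,-0.21,0],"turn": 0,"gripper": 0.2},
    {"slide": [0.268,-0.313,0],"turn": 0,"gripper": 0.2},
    {"slide": [0.271,-0.421,0],"turn": 0,"gripper": 0.2},
  ],
)

```text
time_s: 13.18
tcp_pos: [0.5812, 0.0052, 0.114]
eef_rot: [179.9, 0.1, -0.0]
contact_force: [-5.9, -1.2, 1.0]
gripper_width: 0.0297
gripper_force: 15.0
```

Call:
send_rows(
  moves=[
    {"slide": [-0.026,-0.105,0],"turn": 0,"gripper": 0.2},
    {"slide": [-0.078,-0.199,0],"turn": 0,"gripper": 0.2},
    {"slide": [-0.154,-0.275,0],"turn": 0,"gripper": 0.2},
    {"slide": [-0.248,-0.329,0],"turn": 0,"gripper": 0.2},
    {"slide": [-0.352,-0.355,0],"turn": 0,"gripper": 0.2},
  ],
)

```text
time_s: 13.6
tcp_pos: [0.5292, 0.0595, 0.1141]
eef_rot: [180.0, -0.1, 0.0]
contact_force: [2.1, -3.3, -5.3]
gripper_width: 0.0296
gripper_force: 15.0
```

```bash
python3 ang.py
```

```text
t=13.600 scene [(np.float64(265.2), np.float64(0.76), 1, 1), (np.float64(86.9), np.float64(0.68), 2, 0), (np.float64(178.1), np.float64(0.3), 1, 1)] tcp [0.5261 0.0596 0.1141] [-8.2  5.5 -1. ]
```

```bash
ls pics; python3 gen.py "[0.0167,0.395]" 87.6 4,8,11,14.4,15 14.4 14.4 14.4 16 16 15.5 15.5 15.5 15.5 15.5 15.5 15.5 15.5 15.5 15.5 15.5 15.5 15.5 15.5 15.5 15.5 15.5 15.5 15.5 15.5| tail -8
```

```text
s10.12.npz
s11.00.npz
s12.30.npz
s13.60.npz
s5.13.npz
s5.18.npz
s5.23.npz
s6.12.npz
s6.58.npz
s7.05.npz
s7.93.npz
s8.82.npz
scene.png
top.png
w.png
w2.png
wr.png
[[-0.108, 0.002], [-0.212, 0.033], [-0.303, 0.091], [-0.375, 0.17], [-0.424, 0.267]] 1601.0
[[-0.021, 0.106], [-0.013, 0.213], [0.023, 0.315], [0.086, 0.403], [0.169, 0.471]] 1678.5
[[0.099, 0.044], [0.206, 0.059], [0.313, 0.045], [0.412, 0.004], [0.497, -0.063]] 1756.0
[[0.064, -0.087], [0.102, -0.188], [0.112, -0.295], [0.093, -0.402], [0.046, -0.499]] 1833.5
[[-0.071, -0.081], [-0.161, -0.14], [-0.264, -0.173], [-0.372, -0.177], [-0.477, -0.152]] 1911.0
[[-0.095, 0.051], [-0.172, 0.127], [-0.226, 0.22], [-0.254, 0.324], [-0.252, 0.432]] 1988.5
[[0.03, 0.104], [0.087, 0.195], [0.166, 0.269], [0.262, 0.318], [0.367, 0.34]] 2066.0
[-0.028300000000000047, -0.3989999999999999]
```

```bash
cat > f2.py <<'E'
from fit import *
spec=[[4,8,11,14.4,15],14.4,'p',14.4,'p',14.4,'p',16,16,'p',15.5,15.5,'p',15.5,15.5,15.5,'p',15.5,15.5,'p',15.5,15.5,15.5,'p',15.5,15.5,15.5,'p']
ts=np.array([6.117,6.583,7.05,7.933,8.817,10.117,11.,12.3,13.6])-5.283
fs=np.radians(np.array([135.5,173,215.8,313.1,416.4,574,676.7,833.9,985.5])-101)
E
python3 - <<'E'
from f2 import *
I,T,e=fit(spec,ts,fs); print(I,T,e.round(3)); L=sim(spec,I,T)
for t,f,w in L: 
    if t>2.2: print(round(t+5.283,2),round(np.degrees(f)+101),round(w,2),end='; ')
E
```

```text
0.05884751533378812 0.08122417266194665 [-0.007  0.021  0.024  0.001  0.006 -0.035 -0.006 -0.036  0.045]
7.52 264 1.95; 7.6 273 2.0; 7.68 283 2.05; 7.77 293 2.08; 7.85 303 2.12; 7.93 313 2.14; 7.98 319 1.89; 8.07 328 1.93; 8.15 337 1.97; 8.23 347 2.01; 8.32 357 2.04; 8.4 366 2.06; 8.48 376 2.08; 8.57 386 2.1; 8.65 396 2.12; 8.73 406 2.13; 8.82 417 2.14; 8.87 422 1.89; 8.95 432 1.93; 9.03 441 1.97; 9.12 450 2.01; 9.2 460 2.04; 9.28 470 2.06; 9.37 480 2.08; 9.45 490 2.1; 9.53 500 2.12; 9.62 510 2.13; 9.7 520 2.14; 9.78 530 2.15; 9.87 541 2.16; 9.95 551 2.17; 10.03 561 2.18; 10.12 572 2.18; 10.17 578 1.92; 10.25 587 1.96; 10.33 596 2.0; 10.42 606 2.03; 10.5 616 2.06; 10.58 626 2.08; 10.67 636 2.1; 10.75 646 2.11; 10.83 656 2.13; 10.92 666 2.14; 11.0 676 2.15; 11.05 682 1.89; 11.13 691 1.94; 11.22 701 1.98; 11.3 710 2.01; 11.38 720 2.04; 11.47 730 2.07; 11.55 740 2.09; 11.63 750 2.11; 11.72 760 2.12; 11.8 770 2.13; 11.88 780 2.15; 11.97 790 2.16; 12.05 801 2.16; 12.13 811 2.17; 12.22 821 2.18; 12.3 832 2.18; 12.35 838 1.92; 12.43 847 1.96; 12.52 856 2.0; 12.6 866 2.03; 12.68 876 2.06; 12.77 886 2.08; 12.85 896 2.1; 12.93 906 2.11; 13.02 916 2.13; 13.1 926 2.14; 13.18 936 2.15; 13.27 947 2.16; 13.35 957 2.17; 13.43 967 2.17; 13.52 978 2.18; 13.6 988 2.18; 13.65 994 1.92;
```

Call:
send_rows(
  moves=[
    {"slide": [-0.108,0.002,0],"turn": 0,"gripper": 0.2},
    {"slide": [-0.212,0.033,0],"turn": 0,"gripper": 0.2},
    {"slide": [-0.303,0.091,0],"turn": 0,"gripper": 0.2},
    {"slide": [-0.375,0.17,0],"turn": 0,"gripper": 0.2},
    {"slide": [-0.424,0.267,0],"turn": 0,"gripper": 0.2},
  ],
)

```text
time_s: 14.07
tcp_pos: [0.4642, 0.0189, 0.1142]
eef_rot: [-180.0, -0.0, 0.1]
contact_force: [5.8, -1.1, -9.5]
gripper_width: 0.0297
gripper_force: 15.0
```

Call:
send_rows(
  moves=[
    {"slide": [-0.021,0.106,0],"turn": 0,"gripper": 0.2},
    {"slide": [-0.013,0.213,0],"turn": 0,"gripper": 0.2},
    {"slide": [0.023,0.315,0],"turn": 0,"gripper": 0.2},
    {"slide": [0.086,0.403,0],"turn": 0,"gripper": 0.2},
    {"slide": [0.169,0.471,0],"turn": 0,"gripper": 0.2},
  ],
)

```text
time_s: 14.48
tcp_pos: [0.4911, -0.0523, 0.1142]
eef_rot: [-179.9, -0.1, -0.0]
contact_force: [5.1, 13.6, -9.6]
gripper_width: 0.0296
gripper_force: 15.0
```

Call:
send_rows(
  moves=[
    {"slide": [0.099,0.044,0],"turn": 0,"gripper": 0.2},
    {"slide": [0.206,0.059,0],"turn": 0,"gripper": 0.2},
    {"slide": [0.313,0.045,0],"turn": 0,"gripper": 0.2},
    {"slide": [0.412,0.004,0],"turn": 0,"gripper": 0.2},
    {"slide": [0.497,-0.063,0],"turn": 0,"gripper": 0.2},
  ],
)

```text
time_s: 14.9
tcp_pos: [0.5645, -0.0426, 0.114]
eef_rot: [-180.0, 0.1, -0.1]
contact_force: [-10.5, 8.8, 3.5]
gripper_width: 0.0293
gripper_force: 15.0
```

```bash
python3 ang.py
```

```text
t=14.900 scene [(np.float64(63.4), np.float64(0.66), 2, 0), (np.float64(153.4), np.float64(0.66), 2, 0), (np.float64(244.1), np.float64(0.27), 1, 1)] tcp [ 0.5664 -0.0407  0.114 ] [-3.9 13.9  4.3]
```

Call:
send_rows(
  moves=[
    {"slide": [0.064,-0.087,0],"turn": 0,"gripper": 0.2},
    {"slide": [0.102,-0.188,0],"turn": 0,"gripper": 0.2},
    {"slide": [0.112,-0.295,0],"turn": 0,"gripper": 0.2},
    {"slide": [0.093,-0.402,0],"turn": 0,"gripper": 0.2},
    {"slide": [0.046,-0.499,0],"turn": 0,"gripper": 0.2},
  ],
)

```text
time_s: 15.37
tcp_pos: [0.572, 0.0331, 0.114]
eef_rot: [179.9, 0.0, 0.0]
contact_force: [-4.2, -4.9, 0.1]
gripper_width: 0.0294
gripper_force: 15.0
```

Call:
send_rows(
  moves=[
    {"slide": [-0.071,-0.081,0],"turn": 0,"gripper": 0.2},
    {"slide": [-0.161,-0.14,0],"turn": 0,"gripper": 0.2},
    {"slide": [-0.264,-0.173,0],"turn": 0,"gripper": 0.2},
    {"slide": [-0.372,-0.177,0],"turn": 0,"gripper": 0.2},
    {"slide": [-0.477,-0.152,0],"turn": 0,"gripper": 0.2},
  ],
)

```text
time_s: 15.78
tcp_pos: [0.5004, 0.0562, 0.1142]
eef_rot: [180.0, -0.1, 0.1]
contact_force: [6.0, -9.4, -6.5]
gripper_width: 0.0299
gripper_force: 15.0
```

Call:
send_rows(
  moves=[
    {"slide": [-0.095,0.051,0],"turn": 0,"gripper": 0.2},
    {"slide": [-0.172,0.127,0],"turn": 0,"gripper": 0.2},
    {"slide": [-0.226,0.22,0],"turn": 0,"gripper": 0.2},
    {"slide": [-0.254,0.324,0],"turn": 0,"gripper": 0.2},
    {"slide": [-0.252,0.432,0],"turn": 0,"gripper": 0.2},
  ],
)

```text
time_s: 16.2
tcp_pos: [0.4624, -0.0092, 0.1143]
eef_rot: [-180.0, -0.1, 0.1]
contact_force: [6.3, 2.6, -11.1]
gripper_width: 0.0296
gripper_force: 15.0
```

```bash
python3 ang.py
python3 - <<'E'
from f2 import *
I,T=.0588,.0812
for n in range(2,13):
    rows=[15.5]*n
    L=sim(['p',rows,[0]*24],I,T,2.17); print(n, round(np.degrees(L[-1,1]),1))
E
python3 gen.py "[-0.1473,0.3711]" 0 0 >/dev/null; python3 gen.py "[0.0167,0.395]" 87.6 4,8,11,14.4,15 14.4 14.4 14.4 16 16 15.5 15.5 15.5 15.5 15.5 15.5 15.5 15.5 15.5 15.5 15.5 15.5 15.5 15.5 15.5 15.5 15.5 15.5 15.5 15.5 | tail -1
```

```text
t=16.200 scene [(np.float64(224.1), np.float64(1.02), 3, 0), (np.float64(134.5), np.float64(0.6), 2, 1), (np.float64(43.9), np.float64(0.58), 2, 1)] tcp [ 0.4628 -0.011   0.1142] [ 3.4 -5.2 -9. ]
2 55.5
3 65.8
4 76.2
5 86.5
6 96.9
7 107.4
8 117.8
9 128.3
10 138.8
11 149.3
12 159.8
[-0.028300000000000047, -0.3989999999999999]
```

```bash
python3 gen.py "[-0.0283,-0.399]" 2066 15.5
```

```text
[[0.108, -0.007], [0.21, -0.043], [0.299, -0.104], [0.368, -0.187], [0.412, -0.285]] 2143.5
[0.3837, -0.11400000000000005]
```

Call:
send_rows(
  moves=[
    {"slide": [0.03,0.104,0],"turn": 0,"gripper": 0.2},
    {"slide": [0.087,0.195,0],"turn": 0,"gripper": 0.2},
    {"slide": [0.166,0.269,0],"turn": 0,"gripper": 0.2},
    {"slide": [0.262,0.318,0],"turn": 0,"gripper": 0.2},
    {"slide": [0.367,0.34,0],"turn": 0,"gripper": 0.2},
  ],
)

```text
time_s: 16.67
tcp_pos: [0.5182, -0.0603, 0.1141]
eef_rot: [-179.9, -0.0, -0.1]
contact_force: [-1.4, 14.6, -1.6]
gripper_width: 0.0301
gripper_force: 15.0
```

Call:
send_rows(
  moves=[
    {"slide": [0.108,-0.007,0],"turn": 0,"gripper": 0.2},
    {"slide": [0.21,-0.043,0],"turn": 0,"gripper": 0.2},
    {"slide": [0.299,-0.104,0],"turn": 0,"gripper": 0.2},
    {"slide": [0.368,-0.187,0],"turn": 0,"gripper": 0.2},
    {"slide": [0.412,-0.285,0],"turn": 0,"gripper": 0.2},
  ],
)

```text
time_s: 17.08
tcp_pos: [0.5794, -0.0175, 0.1141]
eef_rot: [180.0, 0.1, -0.0]
contact_force: [-7.3, 0.1, 2.0]
gripper_width: 0.0301
gripper_force: 15.0
```

Call:
send_rows(
  moves=[
    {"slide": [0,0,0],"turn": 0,"gripper": 0.2},
    {"slide": [0,0,0],"turn": 0,"gripper": 0.2},
    {"slide": [0,0,0],"turn": 0,"gripper": 0.2},
    {"slide": [0,0,0],"turn": 0,"gripper": 0.2},
    {"slide": [0,0,0],"turn": 0,"gripper": 0.2},
  ],
)

```text
time_s: 17.5
tcp_pos: [0.5794, -0.017, 0.1142]
eef_rot: [180.0, -0.0, 0.0]
contact_force: [0.1, 1.0, -1.1]
gripper_width: 0.0295
gripper_force: 15.0
```

Call:
send_rows(
  moves=[
    {"slide": [0,0,0],"turn": 0,"gripper": 0.2},
    {"slide": [0,0,0],"turn": 0,"gripper": 0.2},
    {"slide": [0,0,0],"turn": 0,"gripper": 0.2},
    {"slide": [0,0,0],"turn": 0,"gripper": 0.2},
    {"slide": [0,0,0],"turn": 0,"gripper": 0.2},
  ],
)

```text
time_s: 17.92
tcp_pos: [0.5793, -0.0172, 0.1142]
eef_rot: [180.0, -0.0, 0.0]
contact_force: [0.7, 0.4, -1.7]
gripper_width: 0.0298
gripper_force: 15.0
```

```bash
python3 ang.py; python3 ang.py
python3 - <<'E'
from h import *
c=cap('scene'); im=warp(c,.5215,.0,.066,.18,450); d=cap('top'); im2=warp(d,.5215,0,.066,.18,350); cv2.imwrite('pics/w3.png',np.hstack([im,cv2.resize(im2,(350,450))])[:,:,::-1])
E
```

```text
t=17.917 scene [(np.float64(8.5), np.float64(1.15), 2, 1), (np.float64(97.4), np.float64(0.75), 2, 0), (np.float64(188.0), np.float64(0.25), 1, 1)] tcp [ 0.5793 -0.0172  0.1142] [ 0.6 -0.2 -1.1]
t=17.967 scene [(np.float64(8.5), np.float64(1.13), 2, 1), (np.float64(97.5), np.float64(0.73), 2, 0), (np.float64(188.0), np.float64(0.25), 1, 1)] tcp [ 0.5793 -0.0171  0.1142] [ 0.1 -0.6 -1.5]
```

View pics/w3.png

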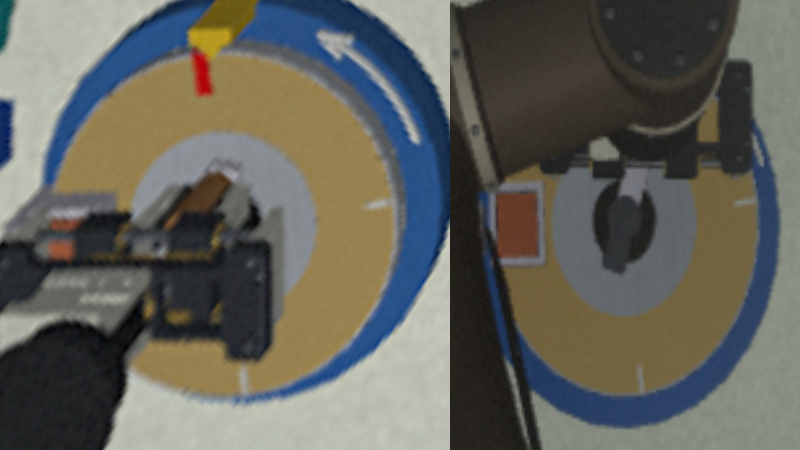

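```bash
python3 - <<'E'
from f2 import *
for r in ([8]*3,[10,10],[10]*3,[12,12],[12]*3,[9]*3,[8]*4,[7]*5): print(r,np.degrees(sim([r,[0]*10],.0588,.0812)[-1,1]))
E
python3 gen.py "[0.3837,-0.114]" -16.5 -10,-10,-10,0,0; python3 gen.py "[0.3837,-0.114]" -16.5 -12,-12,-12,0,0;python3 gen.py "[0.3837,-0.114]" -16.5 -9,-9,-9,-9,0
```

```text
[8, 8, 8] 3.6917993714438233
[10, 10] 3.165436234505068
[10, 10, 10] 6.230900506958655
[12, 12] 4.719493733568093
[12, 12, 12] 9.109599627059621
[9, 9, 9] 4.914241614773554
[8, 8, 8, 8] 5.9397786530636605
[7, 7, 7, 7, 7] 6.027617539035375
[[-0.026, 0.064], [-0.062, 0.124], [-0.108, 0.176], [-0.108, 0.176], [-0.108, 0.176]] -46.5
[0.2757, -0.29]
[[-0.032, 0.077], [-0.08, 0.146], [-0.14, 0.203], [-0.14, 0.203], [-0.14, 0.203]] -52.5
[0.24369999999999997, -0.317]
[[-0.023, 0.058], [-0.054, 0.113], [-0.094, 0.161], [-0.14, 0.203], [-0.14, 0.203]] -52.5
[0.24369999999999997, -0.317]
```

Nudge back by 3 rows of −10° (predicted −6.2° on the disc).

Call:
send_rows(
  moves=[
    {"slide": [-0.026,0.064,0],"turn": 0,"gripper": 0.2},
    {"slide": [-0.062,0.124,0],"turn": 0,"gripper": 0.2},
    {"slide": [-0.108,0.176,0],"turn": 0,"gripper": 0.2},
    {"slide": [-0.108,0.176,0],"turn": 0,"gripper": 0.2},
    {"slide": [-0.108,0.176,0],"turn": 0,"gripper": 0.2},
  ],
)

```text
time_s: 18.53
tcp_pos: [0.5621, -0.0445, 0.1141]
eef_rot: [180.0, 0.0, -0.0]
contact_force: [0.1, -1.5, -1.2]
gripper_width: 0.0293
gripper_force: 15.0
```

Call:
send_rows(
  moves=[
    {"slide": [0,0,0],"turn": 0,"gripper": 0.2},
    {"slide": [0,0,0],"turn": 0,"gripper": 0.2},
    {"slide": [0,0,0],"turn": 0,"gripper": 0.2},
    {"slide": [0,0,0],"turn": 0,"gripper": 0.2},
    {"slide": [0,0,0],"turn": 0,"gripper": 0.2},
  ],
)

```text
time_s: 18.95
tcp_pos: [0.5634, -0.0432, 0.1142]
eef_rot: [180.0, -0.0, 0.0]
contact_force: [1.4, -2.4, -1.4]
gripper_width: 0.0296
gripper_force: 15.0
```

```bash
python3 ang.py; python3 ang.py; python3 ang.py wrist; cd pics; ls -t|head -3
python3 - <<'E'
import sys; sys.path.insert(0,'..')
from h import *
c=cap('wrist'); d=cap('scene'); a=warp(c,.64,0,.066,.06,400); b=warp(d,.64,0,.066,.06,400); cv2.imwrite('w4.png',np.hstack([a,b])[:,:,::-1])
E
```

```text
t=18.950 scene [(np.float64(357.7), np.float64(1.37), 2, 1), (np.float64(87.6), np.float64(0.77), 2, 0), (np.float64(267.1), np.float64(0.24), 1, 1)] tcp [ 0.5633 -0.0432  0.1141] [ 1.9 -1.8 -0.9]
t=19.000 scene [(np.float64(357.1), np.float64(1.15), 2, 1), (np.float64(87.6), np.float64(0.77), 2, 0), (np.float64(178.0), np.float64(0.25), 1, 1)] tcp [ 0.5633 -0.0433  0.1142] [ 1.2 -1.2 -1.7]
t=19.050 wrist [(np.float64(356.9), np.float64(0.6), 0, 1), (np.float64(96.5), np.float64(0.02), 1, 0), (np.float64(186.5), np.float64(0.02), 1, 0)] tcp [ 0.5633 -0.0433  0.1141] [ 1.7 -2.4 -1.4]
s19.05.npz
s19.00.npz
s18.95.npz
```

View pics/w4.png

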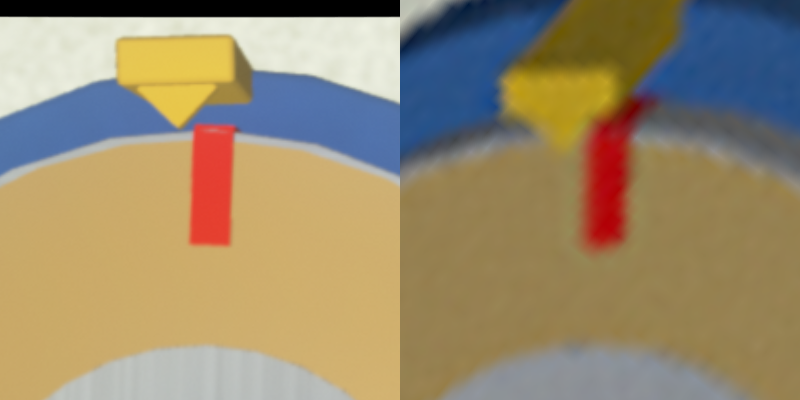

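```bash
python3 gen.py "[0.2757,-0.29]" -46.5 10,10,0,0,0
```

```text
[[0.046, -0.052], [0.082, -0.112], [0.082, -0.112], [0.082, -0.112], [0.082, -0.112]] -26.5
[0.3577, -0.178]
```

Call:
send_rows(
  moves=[
    {"slide": [0.046,-0.052,0],"turn": 0,"gripper": 0.2},
    {"slide": [0.082,-0.112,0],"turn": 0,"gripper": 0.2},
    {"slide": [0.082,-0.112,0],"turn": 0,"gripper": 0.2},
    {"slide": [0.082,-0.112,0],"turn": 0,"gripper": 0.2},
    {"slide": [0.082,-0.112,0],"turn": 0,"gripper": 0.2},
  ],
)

```text
time_s: 19.62
tcp_pos: [0.5756, -0.0265, 0.1142]
eef_rot: [-180.0, -0.1, 0.0]
contact_force: [3.5, -1.1, -1.4]
gripper_width: 0.0299
gripper_force: 15.0
```

Call:
send_rows(
  moves=[
    {"slide": [0,0,0],"turn": 0,"gripper": 0.2},
    {"slide": [0,0,0],"turn": 0,"gripper": 0.2},
    {"slide": [0,0,0],"turn": 0,"gripper": 0.2},
    {"slide": [0,0,0],"turn": 0,"gripper": 0.2},
    {"slide": [0,0,0],"turn": 0,"gripper": 0.2},
  ],
)

```text
time_s: 20.03
tcp_pos: [0.5754, -0.0267, 0.1142]
eef_rot: [180.0, -0.0, 0.0]
contact_force: [4.0, -0.6, -1.2]
gripper_width: 0.0293
gripper_force: 15.0
```

```bash
python3 ang.py; python3 ang.py wrist
python3 - <<'E'
from h import *
c=cap('wrist'); d=cap('scene'); a=warp(c,.64,0,.066,.06,400); b=warp(d,.64,0,.066,.06,400); cv2.imwrite('pics/w5.png',np.hstack([a,b])[:,:,::-1]); print(c['origin'])
E
```

```text
t=20.033 scene [(np.float64(3.2), np.float64(1.31), 2, 1), (np.float64(93.1), np.float64(0.71), 2, 0), (np.float64(183.5), np.float64(0.26), 1, 1)] tcp [ 0.5754 -0.0267  0.1142] [ 3.4 -2.  -1.6]
t=20.083 wrist [(np.float64(2.4), np.float64(0.6), 0, 1), (np.float64(69.7), np.float64(0.02), 1, 1), (np.float64(102.1), np.float64(0.02), 1, 0)] tcp [ 0.5755 -0.0267  0.1142] [ 3.9 -2.3 -1.5]
[ 0.64768056 -0.02648107  0.27235434]
```

View pics/w5.png

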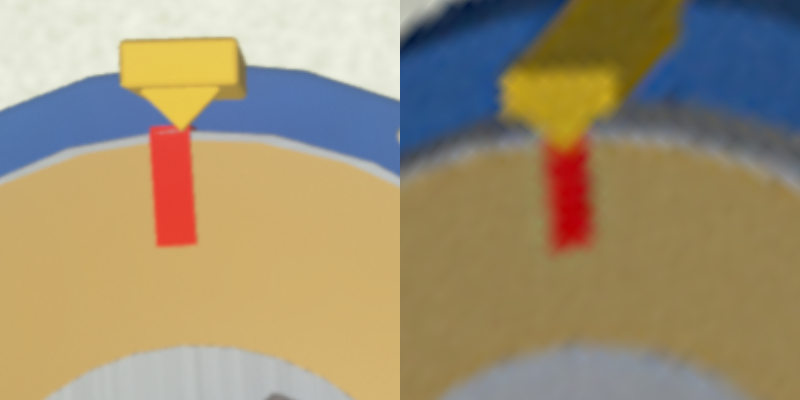

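Call:
send_rows(
  moves=[
    {"slide": [0,0,0],"turn": 0,"gripper": 0.9},
    {"slide": [0,0,0],"turn": 0,"gripper": 0.9},
    {"slide": [0,0,0],"turn": 0,"gripper": 0.9},
    {"slide": [0,0,0],"turn": 0,"gripper": 0.9},
    {"slide": [0,0,0],"turn": 0,"gripper": 0.9},
  ],
)

```text
time_s: 20.65
tcp_pos: [0.5749, -0.0265, 0.1139]
eef_rot: [-180.0, 0.0, 0.0]
contact_force: [0.7, -0.0, 0.4]
gripper_width: 0.0578
gripper_force: 0.0
```

Call:
send_rows(
  moves=[
    {"slide": [0,0,0],"turn": 0,"gripper": 0.9},
    {"slide": [0,0,-0.1],"turn": 0,"gripper": 0.9},
    {"slide": [0,0,-0.3],"turn": 0,"gripper": 0.9},
    {"slide": [0,0,-0.5],"turn": 0,"gripper": 0.9},
    {"slide": [0,0,-0.7],"turn": 0,"gripper": 0.9},
  ],
)

```text
time_s: 21.07
tcp_pos: [0.5748, -0.0267, 0.2201]
eef_rot: [180.0, 0.1, 0.0]
contact_force: [0.7, 0.6, 0.3]
gripper_width: 0.0789
gripper_force: 0.0
```

Call:
send_rows(
  moves=[
    {"slide": [0,0,0],"turn": 0,"gripper": 0.9},
    {"slide": [0,0,0],"turn": 0,"gripper": 0.9},
    {"slide": [0,0,0],"turn": 0,"gripper": 0.9},
    {"slide": [0,0,0],"turn": 0,"gripper": 0.9},
    {"slide": [0,0,0],"turn": 0,"gripper": 0.9},
  ],
)

```text
time_s: 21.48
tcp_pos: [0.5746, -0.0266, 0.2178]
eef_rot: [180.0, 0.1, 0.0]
contact_force: [-0.0, -0.3, -0.3]
gripper_width: 0.0786
gripper_force: 0.0
```

```bash
python3 ang.py; python3 ang.py wrist; python3 ang.py; python3 -c "
from h import *
for k in ['dresser']: 
  print([(np.round(v['location'],3),round(v['p'],2)) for v in optics.look_for('scene',k)])"
```

```text
t=21.483 scene [(np.float64(3.5), np.float64(1.29), 2, 1), (np.float64(93.5), np.float64(0.69), 2, 0), (np.float64(183.3), np.float64(0.38), 1, 0)] tcp [ 0.5747 -0.0266  0.2179] [-0.2 -0.2  0.7]
t=21.533 wrist [(np.float64(5.1), np.float64(0.61), 1, 1), (np.float64(170.5), np.float64(0.4), 2, 0), (np.float64(260.5), np.float64(0.4), 2, 0)] tcp [ 0.5749 -0.0267  0.2181] [ 0.2  0.6 -0.4]
t=21.583 scene [(np.float64(4.1), np.float64(1.21), 2, 1), (np.float64(93.6), np.float64(0.69), 2, 0), (np.float64(183.5), np.float64(0.39), 1, 0)] tcp [ 0.575  -0.0267  0.2182] [ 0.4 -0.5 -0.1]
[(array([0.657, 0.228, 0.027]), 0.67), (array([0.52 , 0.112, 0.095]), 0.65), (array([ 0.544, -0.443,  0.021]), 0.65), (array([0.565, 0.228, 0.023]), 0.55)]
```

Released, the disc is at rest on the mark, and the dresser is in its frame.

```bash
python3 -c "
from plant import order; print(order.close_job())"
```

```text
the job is handed in; nothing more can be done
None
```

The job is handed in at about 21.6 s; no verdict came back. By camera measurements and a fitted model the disc ran at about 18 to 21 rpm for over 8 s, then stopped with the red mark about 3 mm from the pointer, handle released and dresser in its frame.

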